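# Load the drying deck

### The job

First set the loose round-bellied porcelain vase down gently, upright, on the empty rear part of the wooden tray's floor, beside the cup that already stands there, while the tray is still on the plywood riser. Draw the gate of the drying deck open, then slide the tray - keeping it down on its supports, not lifting it over - across the step onto the deck and up the ramp until it rests against the stop at the top, both pots still standing. Let go of the tray, shut the gate fully behind it, and leave everything else on the bench where it is.

Things in the scene. Friction and masses are not known exactly. Their poses are not given: they have to be found in the camera images.
- deck: Aluminium drying deck, fixed, 150 wide. Origin on the bench under the middle of its entry edge. Local +y: the way the tray travels (robot's left, within 8 degrees of world +y); +x points away from the robot. From y=0 to 50 mm a level landing, top at z=34; then a ramp rising 6 degrees (0.105 rad) for 225 mm up to the stop.
- stop (a point): Foot of the stop's face, mid-ramp, at deck (0, 274, 58) mm; the stop is a cross wall 25 high. Side rails 20 high stand along the ramp from y=45 on, 126 apart inside, with mouths flared to about 140.
- gate (a joint): Sliding gate: steel bar 135 long, 14 thick, top at z=58, across the landing at deck y=30. 0 m = shut (bar across the lane); 0.13 m = fully open (drawn away from the robot; the lane is clear for the tray only from about 0.122). Moves along deck +x with about 2 N friction, stays where left, hard stops at both ends.
- gate_knob (a point): Top centre of the gate's upright black knob, 16 x 16 mm, 46 tall, standing on the bar's end nearest the robot; top at z=104. Shut: at deck x=-52; fully open: at deck x=+78; always at deck y=30.
- stand: Plywood bench riser, fixed, 150 wide, 230 long along its y, 40 high; origin under its centre, at bench level; its axes are those of the deck. Its far end stands 8 to 18 mm short of the deck's entry edge and it may be up to 10 mm off to the side; its top is 6 mm above the landing.
- tray: Loose wooden tray, about 0.45 kg, on the riser. Origin under the centre of its base, z up, +y its nose (goes first). Base 110 (x) x 165 (y) mm, floor top at z=8, rim 8 thick up to z=18; inner floor 94 x 149. Behind the rear (-y) rim a neck 30 wide, underside at z=7, carries an upright grip, whose rear end (y=-127.5) is the tray's rearmost point.
- handle (a point): Top centre of the tray's upright wooden grip: 16 (x) x 34 (y) mm, rising from z=18 to z=64, centred at tray y=-110.5.
- nose (a point): Lower edge of the tray's front end, middle: tray (0, 82.5, 0) mm. Sliding the loaded tray (about 0.8 kg in all) takes some 6 to 12 N; it does not slide back down the ramp by itself.
- vase: Loose white porcelain vase, round-bellied with an open narrow mouth and a thin blue line at the foot, 60 high, widest 60 across from z=24 to 38, foot 42 across, 0.16 kg. Origin under its foot. Stands on the bench between robot and deck, in one of three places that it shares with the mortar and the jar.
- cup: Loose straight white porcelain cup, 50 high, 58 across the rim, origin under its foot; it already stands on the front half of the tray, about 42 mm ahead of the tray's centre.
- mortar: Bystander: open white bowl of red pigment with a pestle, 84 across, 45 high. Origin under it.
- jar: Bystander: closed jar, 56 across, 75 high. Origin under it.
- saucer: Bystander: terracotta saucer, 110 across, to the right of the riser.
- brush: Bystander: brush, 190 long, lying to the robot's left.
- brush_pot: Bystander: white pot 72 across, 90 high, with brushes up to 150 high, to the right of the riser.
- tile: Bystander: flat white tile 150 x 150 x 8 mm, to the left of the deck.
Not all that is in view belongs to the job. What is shaped like the tray but purple or turquoise is not meant.

How it is judged:
By the outcome, as a careful person would: the job done as asked, in the order asked, and still so for the second after the job is handed in, with the robot touching nothing.
It also fails if it takes over 61 s, if anything falls off the work surface, if the arm or the gripper's body presses on something with over 40 N, if the wrist force passes 120 N, or if a joint passes its speed limit or range.

### The arm

A 7-joint arm with a two-finger parallel gripper is mounted at the origin on the work surface. World frame = base frame: x ahead of the robot, y to its left, z up, the work surface at z = 0. Lengths are in m, angles in rad, forces in N, time in s.
With the tool pointing down it reaches from about 0.425 to 0.8 m from the base axis. Payload 8.3 kg.
Tool frame: the origin (TCP) lies at the very end of the fingers, on their centre line; the grasp point (between the pads) lies 19 mm behind it; z points along the fingers, y is the line along which they close (so a half turn about z gives the same grasp; the last joint's range is limited). The gripper opens to 85 mm and grips with 20 to 120 N. Pads are 22 mm wide; open, the fingers measure 114 mm over their backs; the gripper's body (76 mm by 85 mm) begins 54 mm behind the grasp point. The pads swing forward as they close: fully open they stand 13 mm farther back than shut.
Start: joints at [1.213, 0.383, 0.016, 1.37, -0.006, 1.388, -0.046], TCP at [0.182, -0.598, 0.231] pointing down, gripper open.
Joint ranges: [-2.95, 2.95], [-0.25, 2.06], [-1.52, 1.56], [0.18, 2.33], [-1.44, 4.58], [0.02, 2.06], [-3.01, 3.01]. Speed limits (rad/s): [2.39, 2.39, 3.01, 3.01, 3.14, 3.14, 3.14].

### API

Orientations are given as a unit quaternion [x, y, z, w].
In Python, from bench import * gives the robot as it stands. The module is installed in compiled form; this text tells all that it offers.
- The arm moves only by the shell command python3 -m pendant 'ROWS' [FORCE]. ROWS is JSON, one flat list of numbers, 5 for each row, row after row: the shift along the world's x, y, z in m, then the turn about the world's z in degrees, then the opening, from 0 (shut) to 1 (fully open). In form: [x, y, z, yaw, fingers, x, y, z, yaw, fingers, ...]. A call has 1 to 12 rows; each row shifts and turns the commanded pose from where the row before left it; what a row does not reach is not made up. A row lasts 1/10 s, in which the tool goes at most 50 mm and 8.59 degrees, less where a joint would pass 70% of its speed; a pose out of reach is approached as far as the arm can. A call is refused whole if a number of a shift passes 0.05 or a number of a turn 8.59, either way. A call with a gripper value outside its range is refused whole. The fingers move at their own pace and stop on an object; FORCE is the grip in N (left out, the last holds). Time passes only in rows, so rows that do not move let the fingers close. It gives the time, the measured TCP pose, the force, the opening and the grip force at its end, in the units of the state.
- sense(): the state, without advancing time (a new reading comes with each control period).
- capture(name): name is "scene" or "top" or "wrist"; returns the picture (480x640x3 uint8, red, green, blue); there is no depth.
- get_calibration(name): a dict with "vfov" (degrees; the focal length in pixels is half the picture's height over the tangent of half this angle, whatever the lens; pixels are square), "cx", "cy" (the principal point, pixels), "eye" and "orientation" of the camera in the world. Camera axes: x right, y down, z forward; pixel columns grow to the right and rows downward; lengths in m; the calibration is good to about 2 mm. A picture is of the moment at which its call begins: read the wrist's pose just before it. get_calibration takes no time and is no camera call; for the wrist camera it gives the pose at the moment of the call.
- job_done(): hands the job in; it is judged then, once.
The state is a dict: "clock": time; "qpos": joint angles; "dq": joint speeds; "joint_torque": joint torques, N m; "tcp_pos": TCP position; "orientation": TCP orientation; "contact_force": force on the tool from outside, world axes, zero at the start; "ft_torque": the same for the moment, N m; "gripper_width": finger opening in m; "gripper_force": force on a finger pad.
Only numpy, scipy, OpenCV 4.12 (cv2) and the standard library are available. Lean on these libraries where they do the work, as an engineer would, in place of code of your own. Each camera call takes 0.05 s, during which the arm holds its last target. There are 200 camera calls.

## Working session

There is one attempt and no reset: what is moved stays moved. The work goes in short steps, Python scripts to look and compute and a shell command to move; the robot and the scene stay as the last step left them, time stands still between calls to the robot, and variables do not carry over. Pictures are saved under pics/ and viewed, at most 10 in all, crops included, and the job is handed in when it is done.

```bash
mkdir -p pics; cat > h.py <<'E'
from bench import *
import numpy as np, cv2
from scipy.spatial.transform import Rotation as R
def cal(n):
    c=get_calibration(n); f=240/np.tan(np.radians(c["vfov"])/2)
    return c,f
def px2w(n,u,v,z,c=None):
    c,f=(cal(n) if c is None else c)
    d=R.from_quat(c["orientation"]).apply([(u-c["cx"])/f,(v-c["cy"])/f,1]); e=np.array(c["eye"])
    return e+d*(z-e[2])/d[2]
def w2px(n,p,c=None):
    c,f=(cal(n) if c is None else c)
    q=R.from_quat(c["orientation"]).inv().apply(np.array(p)-np.array(c["eye"]))
    return q[...,0]/q[...,2]*f+c["cx"], q[...,1]/q[...,2]*f+c["cy"]
def save(n,im): cv2.imwrite("pics/"+n+".png",im[:,:,::-1])
E
python3 - <<'E'
from h import *
for n in("top","scene"):
    print(n,get_calibration(n)); im=capture(n); np.save(n+".npy",im); save(n+"0",im)
s=sense(); print(s)
E
```

```text
top {'vfov': 44.48030295467526, 'cx': 318.7310844283495, 'cy': 229.95548197800372, 'eye': array([0.16933424, 0.00570942, 1.49261942]), 'orientation': array([ 0.7065591 , -0.70236024,  0.0526984 , -0.06846328])}
scene {'vfov': 42.236085386139386, 'cx': 323.0930857661281, 'cy': 232.03263814223612, 'eye': array([1.52579161e+00, 9.77453923e-04, 1.10507127e+00]), 'orientation': array([ 0.65738975,  0.63699676, -0.28141435, -0.28788854])}
{'clock': 0.1, 'qpos': array([ 1.21313592,  0.38415195,  0.01633898,  1.37105927, -0.00628964,
        1.38816728, -0.04650051]), 'dq': array([ 1.41874747e-03, -2.24232371e-03, -1.88999829e-03, -1.26688792e-03,
       -7.15667403e-04, -4.83390939e-05,  1.21148772e-03]), 'joint_torque': array([ 3.06956601e-03, -6.29132509e+01,  8.47281888e-01, -3.72758853e+01,
        1.67525414e-02,  1.04302718e-02, -2.46402067e-05]), 'tcp_pos': array([ 0.18149231, -0.59760064,  0.23037526]), 'orientation': array([ 9.89151600e-01,  1.46895738e-01, -1.37903326e-04, -8.57485402e-04]), 'contact_force': array([0.38112354, 0.63165555, 0.00393896]), 'ft_torque': array([0.04049163, 0.00885715, 0.01451141]), 'gripper_force': 0.0, 'gripper_width': 0.08555301603518232}
```

View pics/top0.png

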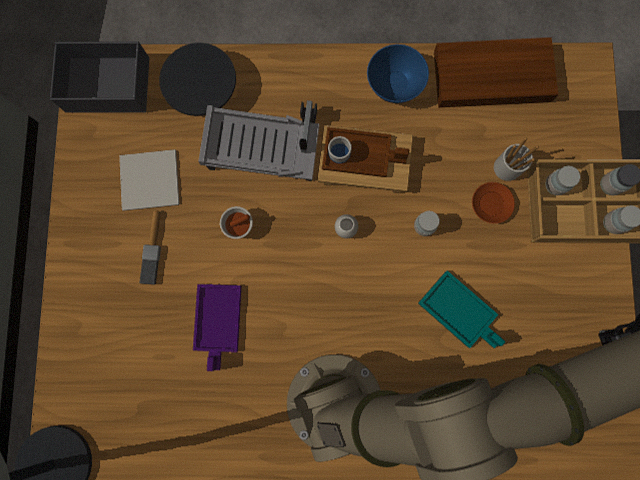

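View pics/scene0.png

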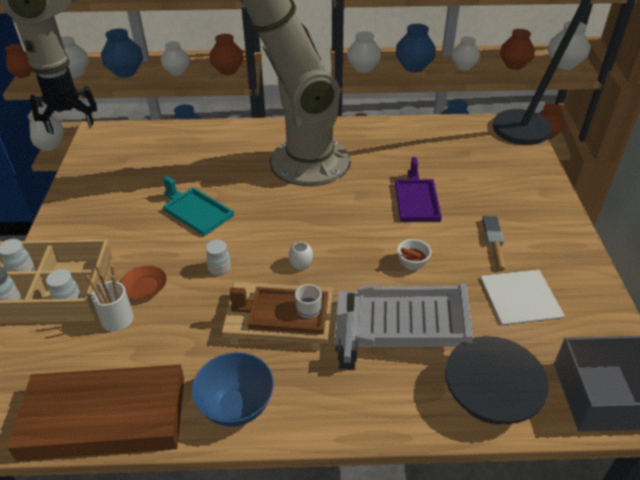

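The top view shows the brown tray on the riser at about (365,152), with its grip at (400,155) and the cup at (340,149). The deck is at (255,143), with the gate knob near (306,135). Three things could be taken for the vase: the white round one with an open mouth at (346,226), the closed jar at (427,223) and the mortar at (236,222). I choose (346,226) and will check it in a crop. The purple (217,318) and turquoise (460,308) trays are decoys.

```bash
python3 - <<'E'
from h import *
a=np.load("top.npy")[95:245,190:450]; b=np.load("scene.npy")[225:375,200:480]
save("c1",cv2.convertScaleAbs(cv2.resize(a,None,fx=3,fy=3,interpolation=cv2.INTER_CUBIC),alpha=1.5))
save("c2",cv2.resize(b,None,fx=2.8,fy=2.8,interpolation=cv2.INTER_CUBIC))
E
```

```text
(no output)
```

View pics/c1.png

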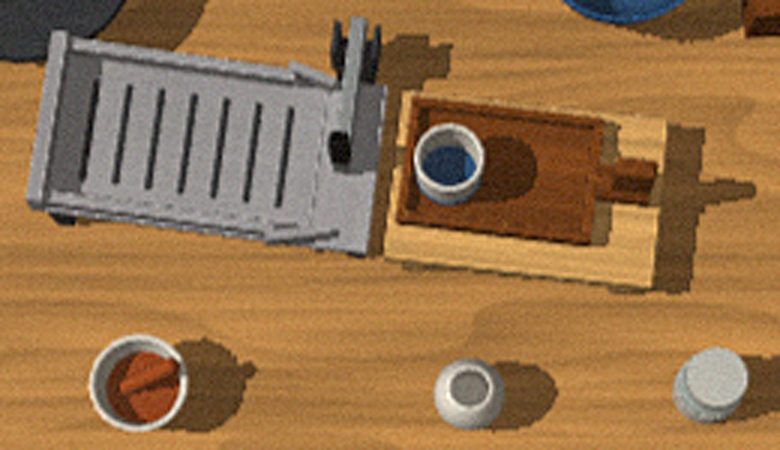

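View pics/c2.png

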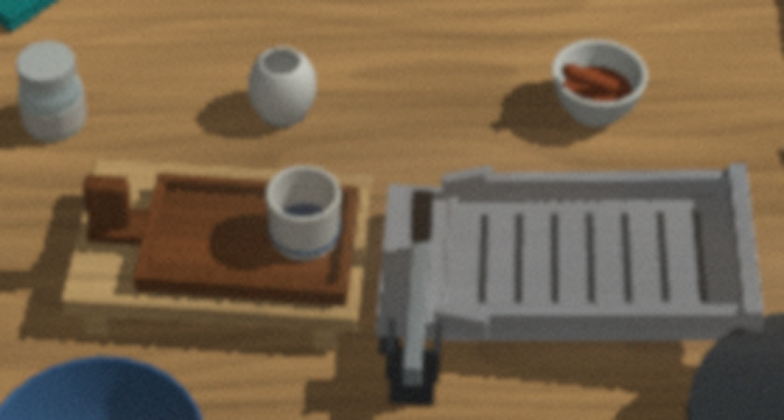

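The crops confirm it: the white round body with the open mouth at top (346,224) is the vase, the one at (427,221) is the closed jar, and the bowl is the mortar. Next I turn the pixels into positions.

```bash
python3 - <<'E'
from h import *
c=cal("top"); k=cal("scene")
def P(u,v,z): return np.round(px2w("top",190+u/3-.3,95+v/3-.3,z,c)[:2]*1000,1)
def S(u,v,z): return np.round(px2w("scene",200+u/2.8-.3,225+v/2.8-.3,z,k)[:2]*1000,1)
for n,u,v,z in [("deck entry far",386,85,.034),("deck entry near",365,255,.034),("stand RF",667,120,.04),("RN",655,290,.04),("FN",385,262,.04),("FF",403,90,.04),
 ("tray FF",414,93,.058),("FN",398,222,.058),("RF",605,117,.058),("RN",587,243,.058),("vase mouth",469,386,.06),("cup",450,163,.098),("knob",342,145,.104),("grip",641,174,.104),("jar",715,375,.075),("mortar",138,383,.045),("stop far",60,33,.083),("stop near",40,207,.083)]: print(n,P(u,v,z))
print("scene vase",S(282,60,.06),"cup",S(304,190,.098),"knob",S(423,197,.104),"grip",S(106,181,.104))
E
```

```text
deck entry far [704.7  42.5]
deck entry near [552.6  59.2]
stand RF [ 671.  -199.2]
RN [ 521.1 -186.3]
FN [544.9  42. ]
FF [698.   27.6]
tray FF [688.7  18. ]
FN [575.   30.8]
RF [ 667.4 -144.3]
RN [ 557.  -127.8]
vase mouth [434.4 -28.8]
cup [613.9 -12.3]
knob [627.3  76.5]
grip [ 602.8 -168.2]
jar [ 441.5 -229.2]
mortar [438.6 248.3]
stop far [732.9 317.9]
stop near [580.3 328.6]
scene vase [435.3 -24.7] cup [620.9  -7.2] knob [636.5  83.9] grip [ 611.9 -160.2]
```

```bash
python3 -m pendant '[0.0225,0.04,0,5.6,1, 0.0225,0.04,0,5.6,1, 0.0225,0.04,0,5.6,1, 0.0225,0.04,0,5.6,1, 0.0225,0.04,0,5.6,1, 0.0225,0.04,0,5.6,1, 0.0225,0.04,0,5.6,1, 0.0225,0.04,0,5.6,1, 0.0225,0.04,0,5.6,1, 0.0225,0.04,0,5.6,1, 0.0225,0.04,0,5.6,1, 0.0225,0.04,0,5.6,1]' 25
python3 -m pendant '[-0.005,0.03,0.02,0,1, -0.005,0.03,0.02,0,1, -0.005,0.03,0.02,0,1, 0,0,0,0,1, 0,0,0,0,1]'
python3 - <<'E'
from h import *
s=sense(); print(s["tcp_pos"],R.from_quat(s["orientation"]).as_matrix()[:,1],s["contact_force"]); c=cal("wrist"); print(c)
im=capture("wrist"); save("w1",cv2.convertScaleAbs(im,alpha=1.4)); import pickle; pickle.dump(c,open("w1.pkl","wb"))
E
```

```text
clock: 1.3
tcp_pos: [0.4519, -0.1163, 0.2312]
orientation: [0.741, 0.671, -0.0, -0.0]
contact_force: [1.2, -0.5, 0.1]
gripper_width: 0.0856
gripper_force: 0.0
clock: 1.8
tcp_pos: [0.4366, -0.0278, 0.2914]
orientation: [0.742, 0.67, -0.0, 0.0]
contact_force: [-0.6, -0.8, 0.1]
gripper_width: 0.0855
gripper_force: 0.0
[ 0.43664215 -0.02777187  0.29140072] [ 9.94834588e-01 -1.01507106e-01  6.70490878e-04] [-0.58288009 -0.80847979  0.07051609]
({'vfov': 66.65139129782847, 'cx': 323.0042040853123, 'cy': 234.98583433034455, 'eye': array([0.44584636, 0.05603877, 0.43352274]), 'orientation': array([ 0.98466296, -0.04945249, -0.00768275,  0.1671355 ])}, np.float64(365.0082437083573))
```

View pics/w1.png

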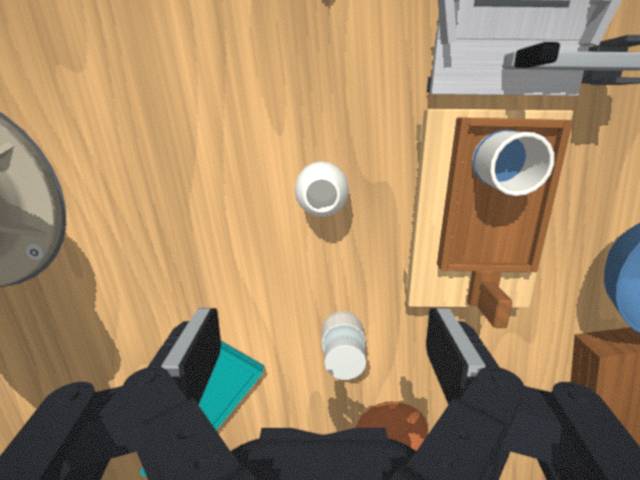

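The wrist view shows the vase mouth at (321,193), the cup rim at (514,161) and the grip top's centre near (499,308). The knob top runs from (518,55) to about (530,47), the riser corners are at (427,109), (572,110) and (409,305), and the deck entry edge runs from (430,93) to (579,97).

```bash
python3 - <<'E'
from h import *; import pickle
c=pickle.load(open("w1.pkl","rb"))
for n,u,v,z in [("vase",321,193,.06),("vase belly ctr",322,188,.04),("cup",514,161,.098),("grip",497,312,.104),("knob",540,55,.104),("deck near",430,93,.034),("deck far",579,97,.034),("FN",427,109,.04),("FF",572,110,.04),("RN",409,305,.04),("tFN",461,118,.058),("tFF",571,121,.058),("tRN",441,269,.058),("tRF",537,271,.058)]: print(n,np.round(px2w("wrist",u,v,z,c)[:2]*1000,1))
E
```

```text
vase [435.9 -27.6]
vase belly ctr [437.  -26.6]
cup [614.6  -7.2]
grip [ 605.2 -160.5]
knob [626.6  78.5]
deck near [556.5  58.9]
deck far [708.5  39.8]
FN [551.7  43.9]
FF [699.1  28.1]
RN [ 528.3 -181.8]
tFN [580.   32.7]
tFF [687.8  19.1]
tRN [ 561.5 -128.4]
tRF [ 669.5 -141.8]
```

```bash
python3 -m pendant '[-0.001,0,-0.04,-0.7,1, 0,0,-0.04,0,1, 0,0,-0.04,0,1, 0,0,-0.04,0,1, 0,0,-0.04,0,1, 0,0,-0.04,0,1, 0,0,-0.0125,0,1, 0,0,-0.0125,0,1, 0,0,-0.0125,0,1, 0,0,0,0,1]'
python3 -m pendant '[0,0,0,0,0.5, 0,0,0,0,0.5, 0,0,0,0,0.5, 0,0,0,0,0.5, 0,0,0,0,0.5, 0,0,0,0,0.5, 0,0,0,0,0.5, 0,0,0,0,0.5]' 25
```

```text
clock: 2.85
tcp_pos: [0.4355, -0.0283, 0.0132]
orientation: [0.747, 0.665, -0.0, -0.0]
contact_force: [0.7, -0.2, 0.3]
gripper_width: 0.0857
gripper_force: 0.0
clock: 3.65
tcp_pos: [0.4365, -0.0281, 0.0152]
orientation: [0.747, 0.665, 0.0, 0.001]
contact_force: [-3.5, 0.2, 8.7]
gripper_width: 0.0582
gripper_force: 24.9
```

```bash
python3 -m pendant '[0,0,0.01,0,0.5, 0,0,0.02,0,0.5, 0,0,0.03,0,0.5, 0,0,0.03,0,0.5, 0,0,0.03,0,0.5, 0,0,0.02,0,0.5, 0,0,0,0,0.5]'
python3 -m pendant '[0.01,-0.004,0,0,0.5, 0.02,-0.007,0,0,0.5, 0.03,-0.011,0,0,0.5, 0.033,-0.011,0,0,0.5, 0.03,-0.011,0,0,0.5, 0.03,-0.011,0,0,0.5, 0.02,-0.007,0,0,0.5, 0.01,-0.003,0,0,0.5, 0,0,0,0,0.5, 0,0,0,0,0.5]'
python3 - <<'E'
from h import *
s=sense(); print(s["tcp_pos"],R.from_quat(s["orientation"]).as_matrix()[:,1],s["contact_force"],s["gripper_width"]); c=cal("wrist"); print(w2px("wrist",s["tcp_pos"],c))
im=capture("wrist"); save("w2",cv2.convertScaleAbs(im,alpha=1.4)); import pickle; pickle.dump(c,open("w2.pkl","wb"))
E
```

```text
clock: 4.35
tcp_pos: [0.4376, -0.028, 0.1574]
orientation: [0.747, 0.665, 0.002, 0.003]
contact_force: [1.5, 0.3, -1.7]
gripper_width: 0.0584
gripper_force: 27.5
clock: 5.35
tcp_pos: [0.618, -0.0928, 0.1519]
orientation: [0.747, 0.665, -0.001, -0.001]
contact_force: [-0.6, -0.1, -2.2]
gripper_width: 0.0584
gripper_force: 27.6
[ 0.61800696 -0.09278977  0.15190857] [ 0.9933787  -0.11484953 -0.00288773] [-0.64017191 -0.13547529 -2.20842961] 0.05839822300735114
(np.float64(320.7944589597703), np.float64(308.6845346292232))
```

View pics/w2.png

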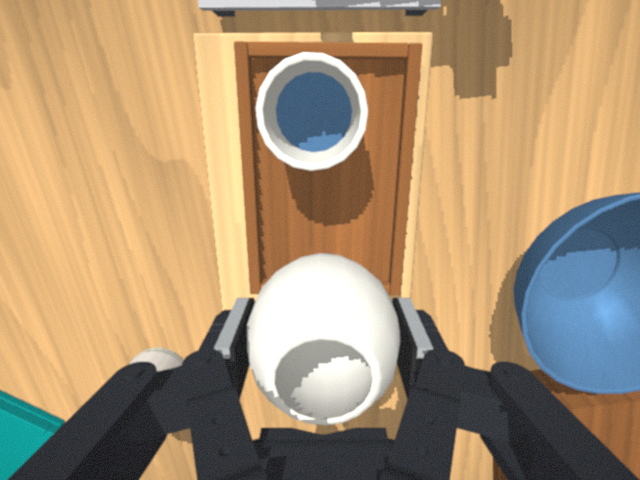

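The vase is held in the fingers with its mouth at about (324,383). Below it are the tray's front rim corners at (235,44) and (422,44), the inner side lines near (260,290) and (391,290), and the cup rim at (312,111). I compute the tray pose from these.

```bash
python3 - <<'E'
from h import *; import pickle
c=pickle.load(open("w2.pkl","rb"))
f=lambda u,v,z:np.round(px2w("wrist",u,v,z,c)[:2]*1000,1)
a,b=f(235,44,.058),f(422,44,.058); l,r=f(249,293,.058),f(403,290,.058)
print(a,b,b-a,np.degrees(np.arctan2(*(b-a)[::-1])), "left/right rear outer",l,r,r-l)
print("stand front",f(196,34,.04),f(431,33,.04),"cup",f(312,111,.098),"vase mouth",f(324,383,.1519-.014+.06))
m=(a+b)/2; th=np.radians(-6.6); y=np.array([-np.sin(th),np.cos(th)]); print("ctr",m-82.5*y,"target vase",m-120.5*y,"grip",m-193*y)
print("floor inner left/right mid", (l+r)/2)
E
```

```text
[581.6  31.3] [689.2  19. ] [107.6 -12.3] -6.521303528221777 left/right rear outer [ 560.6 -129.2] [ 671.7 -139.3] [111.1 -10.1]
stand front [555.1  42.6] [699.5  26.6] cup [622.7 -10.1] vase mouth [619.4 -93.3]
ctr [625.91768508 -56.80325316] target vase [621.55007337 -94.55141825] grip [ 613.21712995 -166.57094376]
floor inner left/right mid [ 616.15 -134.25]
```

```bash
python3 -m pendant '[0.002,-0.001,-0.01,0,0.5, 0,0,-0.02,0,0.5, 0,0,-0.02,0,0.5, 0,0,-0.015,0,0.5, 0,0,-0.01,0,0.5, 0,0,-0.005,0,0.5, 0,0,-0.002,0,0.5, 0,0,-0.001,0,0.5, 0,0,0,0,0.5, 0,0,0,0,0.5]'
python3 -m pendant '[0,0,-0.001,0,0.5, 0,0,-0.001,0,0.5, 0,0,0,0,0.5]'
python3 -m pendant '[0,0,-0.001,0,0.5, 0,0,-0.001,0,0.5, 0,0,0,0,0.5]'
```

```text
clock: 6.4
tcp_pos: [0.6211, -0.094, 0.0714]
orientation: [0.747, 0.665, 0.0, 0.0]
contact_force: [0.3, 0.2, -2.6]
gripper_width: 0.0585
gripper_force: 27.6
clock: 6.7
tcp_pos: [0.6205, -0.094, 0.0686]
orientation: [0.747, 0.665, -0.0, -0.0]
contact_force: [0.4, -0.4, -1.8]
gripper_width: 0.0585
gripper_force: 27.6
clock: 7.0
tcp_pos: [0.6205, -0.094, 0.0665]
orientation: [0.747, 0.665, -0.0, -0.0]
contact_force: [-0.3, -1.0, -2.3]
gripper_width: 0.0583
gripper_force: 27.6
```

```bash
python3 -m pendant '[0,0,-0.001,0,0.5, 0,0,-0.001,0,0.5, 0,0,0,0,0.5]'
python3 -m pendant '[0,0,-0.001,0,0.5, 0,0,0,0,0.5]'
python3 -m pendant '[0,0,-0.001,0,0.5, 0,0,0,0,0.5]'
```

```text
clock: 7.3
tcp_pos: [0.6205, -0.094, 0.0646]
orientation: [0.747, 0.665, -0.0, -0.0]
contact_force: [0.4, -0.2, -2.3]
gripper_width: 0.0584
gripper_force: 27.6
clock: 7.5
tcp_pos: [0.6206, -0.094, 0.0636]
orientation: [0.747, 0.665, -0.0, -0.0]
contact_force: [-0.7, 0.2, -2.7]
gripper_width: 0.0587
gripper_force: 27.6
clock: 7.7
tcp_pos: [0.6206, -0.094, 0.0635]
orientation: [0.747, 0.665, -0.0, 0.0]
contact_force: [-3.8, -0.1, 4.1]
gripper_width: 0.0586
gripper_force: 27.9
```

```bash
python3 -m pendant '[0,0,0,0,0.72, 0,0,0,0,0.78, 0,0,0,0,0.85, 0,0,0,0,0.95, 0,0,0,0,0.95, 0,0,0,0,0.95]'
python3 -m pendant '[0,0,0.01,0,0.95, 0,0,0.02,0,0.95, 0,0,0.03,0,0.95, 0,0,0.03,0,0.95, 0,0,0.03,0,0.95, 0,0,0.02,0,0.95, 0,0,0,0,0.95, 0,0,0,0,0.95]'
python3 - <<'E'
from h import *
s=sense(); print(s["tcp_pos"],s["contact_force"],s["gripper_width"]); c=cal("wrist")
im=capture("wrist"); save("w3",cv2.convertScaleAbs(im,alpha=1.4)); import pickle; pickle.dump(c,open("w3.pkl","wb"))
E
```

```text
clock: 8.3
tcp_pos: [0.6206, -0.094, 0.0627]
orientation: [0.747, 0.665, -0.0, -0.0]
contact_force: [0.3, 0.1, 0.2]
gripper_width: 0.0808
gripper_force: 0.0
clock: 9.1
tcp_pos: [0.6208, -0.0939, 0.2036]
orientation: [0.747, 0.665, 0.0, 0.0]
contact_force: [-1.0, 0.4, -0.6]
gripper_width: 0.0811
gripper_force: 0.0
[ 0.62082592 -0.09393185  0.20356084] [-1.02846876  0.35493079 -0.59535601] 0.08105388136529822
```

View pics/w3.png

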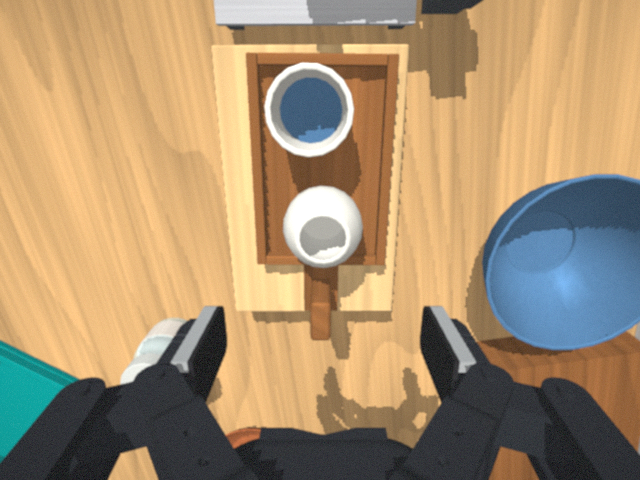

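The vase now stands upright on the rear of the tray floor, mouth at (324,237), with a clear gap to the cup (309,111). The grip top is seen at about (320,322), the tray corners at (247,54), (398,54), (258,264) and (385,264), and the riser front edge runs from (213,45) to (408,45) and the deck edge from (217,24) to (415,22).

```bash
python3 - <<'E'
from h import *; import pickle
c=pickle.load(open("w3.pkl","rb"))
f=lambda u,v,z:np.round(px2w("wrist",u,v,z,c)[:2]*1000,1)
P=[f(*p,.058) for p in [(247,54),(398,54),(258,265),(385,265)]]
ctr=np.mean(P,0); print(P,ctr,"yaw",[np.degrees(np.arctan2(d[1],d[0])) for d in (P[1]-P[0],P[3]-P[2])],[np.degrees(np.arctan2(-d[0],d[1])) for d in (P[0]-P[2],P[1]-P[3])])
print("grip rear top",f(311,339,.104),f(329,339,.104),"vase",f(324,237,.108),"cup",f(309,111,.098))
print("stand",f(213,45,.04),f(408,45,.04),f(236,310,.04),f(391,310,.04),"deck",f(217,24,.034),f(415,22,.034))
E
```

```text
[array([582. ,  31.5]), array([688.8,  19.4]), array([ 561.7, -130.9]), array([ 670.1, -143.4])] [625.65 -55.85] yaw [np.float64(-6.4638133941876825), np.float64(-6.577932205202914)] [np.float64(-7.125016348901782), np.float64(-6.552554670829249)]
grip rear top [ 603.  -178.3] [ 616.9 -180. ] vase [622.7 -94.3] cup [622.4 -11.4]
stand [554.7  43.1] [700.1  26.5] [ 528.4 -182.3] [ 675.5 -199.3] deck [559.2  57.7] [707.3  42.2]
```

```bash
python3 -m pendant '[0.002,0.02,0.01,0,1, 0.002,0.03,0.01,0,1, 0.002,0.03,0.01,0,1, 0.002,0.03,0.01,0,1, 0.002,0.03,0.01,0,1, 0.001,0.014,0,0,1, 0,0,0,0,1, 0,0,0,0,1]'
python3 - <<'E'
from h import *
s=sense(); print(s["tcp_pos"],s["contact_force"],s["gripper_width"]); c=cal("wrist")
im=capture("wrist"); save("w4",cv2.convertScaleAbs(im,alpha=1.4)); import pickle; pickle.dump(c,open("w4.pkl","wb"))
E
```

```text
clock: 9.95
tcp_pos: [0.6314, 0.0583, 0.2513]
orientation: [0.747, 0.665, -0.001, -0.0]
contact_force: [0.7, -0.0, -0.5]
gripper_width: 0.0858
gripper_force: 0.0
[0.63139846 0.05826196 0.25134203] [ 0.71083678 -0.03136412 -0.54024734] 0.0858435348738289
```

View pics/w4.png

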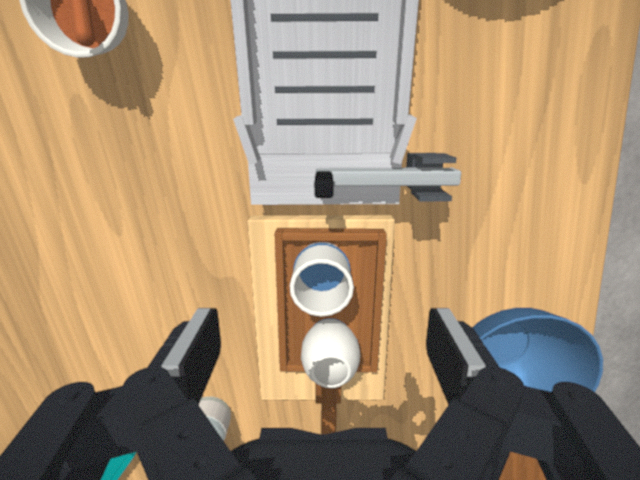

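The gate stands partly open, with its knob top at about (324,186). The ramp slot centres at (324.5,122), (324.5,90) and (324,17) give the deck axis, and the entry edge runs from (250,204) to (400,204).

```bash
python3 - <<'E'
from h import *; import pickle
c=pickle.load(open("w4.pkl","rb"))
f=lambda u,v,z:np.round(px2w("wrist",u,v,z,c)[:2]*1000,1)
e=(f(250,204,.034)+f(400,204,.034))/2; print("entry",f(250,204,.034),f(400,204,.034),e)
for u,v,y in [(324.5,122,85),(324.5,90,115),(324.5,55,150),(324.3,17,185)]:
    for _ in range(3):
        z=.034+.105*(y-50)/1000; p=f(u,v,z); y=np.linalg.norm(p-e)
    print(p,y,np.degrees(np.arctan2(-(p-e)[0],(p-e)[1])))
k=f(324,186,.104); print("knob",k)
P=np.mean([f(*p,.058) for p in [(275,229),(386,230),(279,373),(378,374)]],0); print("tray",P,"stand front",f(249,217,.04),f(393,217,.04))
for th in (-6,-6.5):
    t=np.radians(th); y=np.array([-np.sin(t),np.cos(t)]);x=np.array([y[1],-y[0]]); d=k-e; print(th,"knob deck",d@x,d@y,"tray deck",(P-e)@x,(P-e)@y)
E
```

```text
entry [557.7  58.5] [708.7  41.1] [633.2  49.8]
[641.7 128.9] 79.55538950944808 -6.133406099139908
[644.8 156.4] 107.22928704416532 -6.210376607661691
[648.  184.3] 135.31182505605338 -6.279402971389941
[651.  212.4] 163.5713911416052 -6.247355025350733
knob [635.8  82.6]
tray [625.95  -54.475] stand front [555.7  46.7] [699.9  30.1]
-6 knob deck -0.8427766672216133 32.892092172575246 tray deck 3.6894217658145836 -104.46160199821718
-6.5 knob deck -1.1297785868283032 32.88348522198861 tray deck 4.600869161993214 -104.42542855049346
```

```bash
python3 -m pendant '[0.002,0.012,-0.02,0.3,1, 0.002,0.011,-0.03,0,1, 0,0,-0.035,0,1, 0,0,-0.035,0,1, 0,0,-0.03,0,1, 0,0,-0.02,0,1, 0,0,-0.01,0,1, 0,0,0,0,0.1, 0,0,0,0,0.1, 0,0,0,0,0.1]' 30
python3 -m pendant '[0,0,0,0,0.1, 0,0,0,0,0.1, 0,0,0,0,0.1, 0,0,0,0,0.1, 0,0,0,0,0.1, 0,0,0,0,0.1]'
```

```text
clock: 11.0
tcp_pos: [0.6366, 0.0829, 0.0744]
orientation: [0.745, 0.667, 0.001, 0.001]
contact_force: [-0.3, 0.3, -0.4]
gripper_width: 0.0438
gripper_force: 0.0
clock: 11.6
tcp_pos: [0.6361, 0.0831, 0.0738]
orientation: [0.745, 0.667, 0.001, 0.0]
contact_force: [-1.9, 0.1, 6.0]
gripper_width: 0.0152
gripper_force: 33.2
```

```bash
python3 -m pendant '[0.005,-0.0005,0,0,0.1, 0.01,-0.0011,0,0,0.1, 0.012,-0.0013,0,0,0.1, 0.012,-0.0013,0,0,0.1, 0.012,-0.0013,0,0,0.1, 0.012,-0.0013,0,0,0.1, 0.007,-0.0008,0,0,0.1, 0.003,-0.0004,0,0,0.1, 0,0,0,0,0.1]'
python3 -m pendant '[0.002,-0.0002,0,0,0.1, 0.002,-0.0002,0,0,0.1, 0,0,0,0,0.1]'
python3 -m pendant '[0.002,-0.0002,0,0,0.1, 0.001,-0.0001,0,0,0.1, 0,0,0,0,0.1]'
```

```text
clock: 12.5
tcp_pos: [0.7099, 0.0748, 0.0739]
orientation: [0.745, 0.667, 0.001, 0.001]
contact_force: [1.5, 0.1, 4.9]
gripper_width: 0.0156
gripper_force: 32.9
clock: 12.8
tcp_pos: [0.713, 0.0745, 0.0739]
orientation: [0.745, 0.667, 0.0, 0.0]
contact_force: [-2.6, -1.5, 7.1]
gripper_width: 0.0155
gripper_force: 33.2
clock: 13.1
tcp_pos: [0.7131, 0.0745, 0.0739]
orientation: [0.745, 0.667, -0.002, -0.001]
contact_force: [-17.9, -1.7, 14.9]
gripper_width: 0.0154
gripper_force: 34.4
```

```bash
python3 -m pendant '[-0.003,0.0003,0,0,0.1, 0,0,0,0,0.5, 0,0,0,0,0.5, 0,0,0,0,0.5, 0,0,0.01,0,0.5, 0,0,0.03,0,0.5, 0,0,0.04,0,0.5, 0,0,0.04,0,0.5]'
python3 -m pendant '[-0.01,-0.03,0,0,0.5, -0.016,-0.04,0,0,0.5, -0.016,-0.04,0,-0.3,0.5, -0.016,-0.04,0,0,0.5, -0.016,-0.04,0,0,0.5, -0.016,-0.03,0,0,0.5, -0.01,-0.02,0,0,0.5, 0,0,-0.03,0,0.5, 0,0,-0.03,0,0.5, 0,0,0,0,0.5, 0,0,0,0,0.5]'
```

```text
clock: 13.9
tcp_pos: [0.7123, 0.0746, 0.1944]
orientation: [0.745, 0.667, -0.0, -0.0]
contact_force: [0.4, 0.3, 0.8]
gripper_width: 0.043
gripper_force: 0.0
clock: 15.0
tcp_pos: [0.6127, -0.1651, 0.1335]
orientation: [0.747, 0.665, 0.0, -0.0]
contact_force: [0.6, 0.0, 0.9]
gripper_width: 0.0427
gripper_force: 0.0
```

```bash
python3 -m pendant '[0,0,-0.02,0,0.5, 0,0,-0.02,0,0.5, 0,0,-0.015,0,0.5, 0,0,-0.01,0,0.5, 0,0,0,0,0.5, 0,0,0,0,0.1, 0,0,0,0,0.1, 0,0,0,0,0.1, 0,0,0,0,0.1, 0,0,0,0,0.1, 0,0,0,0,0.1]' 20
```

```text
clock: 16.1
tcp_pos: [0.6132, -0.1655, 0.069]
orientation: [0.747, 0.665, 0.0, 0.001]
contact_force: [-1.1, 0.6, 6.5]
gripper_width: 0.0157
gripper_force: 21.4
```

```bash
python3 - <<'E'
from h import *
im=capture("top"); a=im[95:195,190:440]; b=capture("scene")[225:375,200:480]
im2=np.vstack([cv2.resize(a,(780,312)),cv2.resize(b,(540,288)).repeat(1,0) if 0 else cv2.copyMakeBorder(cv2.resize(b,(538,288)),0,0,0,242,cv2.BORDER_CONSTANT)]); save("c3",cv2.convertScaleAbs(im2,alpha=1.4))
print(sense()["contact_force"],sense()["gripper_width"])
E
```

```text
[-2.11667354  0.10610429  5.7503488 ] 0.01584677198363728
```

The grip is held at 15.7 mm, which matches its 16 mm. I start the slide, easing it about 4.5 mm toward the deck axis.

```bash
python3 -m pendant '[-0.0002,0.003,0,0,0.1, 0.0002,0.006,0,0,0.1, 0.0004,0.008,0,0.1,0.1, 0.0005,0.009,0,0.1,0.1, 0.0005,0.009,0,0.1,0.1, 0.0005,0.009,0,0,0.1, 0.0004,0.008,0,0,0.1, 0,0.005,0,0,0.1, -0.0002,0.003,0,0,0.1, 0,0,0,0,0.1, 0,0,0,0,0.1]'
python3 - <<'E'
from h import *
s=sense(); p=s["tcp_pos"]*1000; t=np.radians(-6.25); y=np.array([-np.sin(t),np.cos(t)]);x=np.array([y[1],-y[0]]); d=p[:2]-[632.3,50]; print("grip deck",d@x,d@y,p[2],s["ft_torque"])
c=cal("wrist"); im=capture("wrist"); save("w5",cv2.convertScaleAbs(im,alpha=1.4)); import pickle; pickle.dump(c,open("w5.pkl","wb"))
E
```

```text
clock: 17.3
tcp_pos: [0.6156, -0.1066, 0.069]
orientation: [0.745, 0.667, 0.0, 0.001]
contact_force: [-0.5, -4.1, 5.4]
gripper_width: 0.0157
gripper_force: 19.8
grip deck 0.4415712591643626 -157.44567852212612 68.99878083835291 [-0.61601406  0.17283676 -0.05403975]
```

View pics/w5.png

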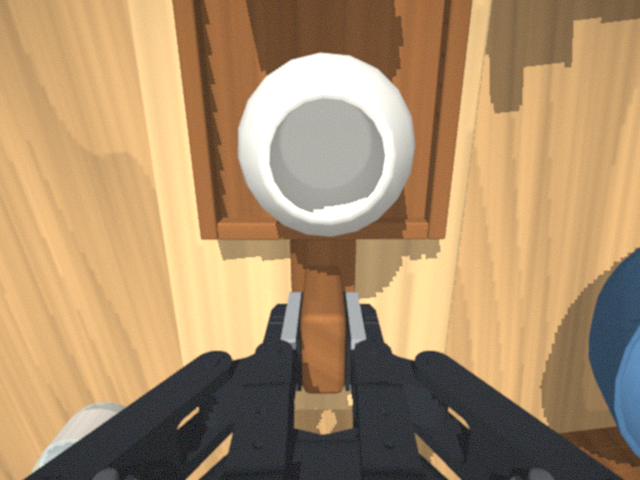

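The tray is square in the gripper: its rear rim lies level from (200,238) to (445,238), and the vase stands with its mouth at (327,152). I carry on to the step.

```bash
python3 -m pendant '[0.0004,0.004,0,0,0.1, 0.0007,0.007,0,0,0.1, 0.001,0.009,0,0,0.1, 0.001,0.009,0,0,0.1, 0.001,0.009,0,0,0.1, 0.001,0.009,0,0,0.1, 0.0009,0.008,0,0,0.1, 0.0005,0.005,0,0,0.1, 0,0,0,0,0.1]'
python3 -m pendant '[0.0004,0.004,0,0,0.1, 0.0006,0.006,0,0,0.1, 0.0006,0.006,0,0,0.1, 0.0006,0.006,0,0,0.1, 0.0004,0.004,0,0,0.1, 0,0,0,0,0.1]'
cat >> h.py <<'E'
def dk():
    s=sense(); p=s["tcp_pos"]*1000; t=np.radians(-6.25); y=np.array([-np.sin(t),np.cos(t)]);x=np.array([y[1],-y[0]]); d=p[:2]-[632.3,50]
    print("grip deck x,y,z",np.round([d@x,d@y,p[2]],1),"F",np.round([s["contact_force"][:2]@x,s["contact_force"][:2]@y,s["contact_force"][2]],1),"T",np.round(s["ft_torque"],2),s["gripper_width"])
E
python3 -c "from h import *; dk()"
```

```text
clock: 18.25
tcp_pos: [0.6222, -0.0463, 0.069]
orientation: [0.745, 0.667, 0.0, 0.001]
contact_force: [-0.3, -2.2, 6.7]
gripper_width: 0.0156
gripper_force: 20.0
clock: 18.85
tcp_pos: [0.6245, -0.0206, 0.0686]
orientation: [0.745, 0.667, 0.0, 0.001]
contact_force: [0.1, -4.8, 4.8]
gripper_width: 0.0158
gripper_force: 19.7
grip deck x,y,z [ -0.1 -71.1  68.6] F [ 0.7 -4.8  4.8] T [-0.66  0.1  -0.09] 0.01577406531863908
```

```bash
python3 -m pendant '[0.0004,0.004,0,0,0.1, 0.0007,0.006,0,0,0.1, 0.0007,0.006,-0.0005,0,0.1, 0.0007,0.006,-0.0005,0,0.1, 0.0004,0.004,0,0,0.1, 0,0,0,0,0.1]'
python3 -c "from h import *; dk()"
python3 -m pendant '[0.0004,0.004,-0.0005,0,0.1, 0.0004,0.004,-0.001,0,0.1, 0.0004,0.004,-0.0015,0,0.1, 0.0004,0.004,-0.0015,0,0.1, 0,0,0,0,0.1]'
python3 -c "from h import *; dk()"
```

```text
clock: 19.45
tcp_pos: [0.6278, 0.005, 0.068]
orientation: [0.746, 0.666, 0.0, 0.001]
contact_force: [-0.5, -5.6, 7.2]
gripper_width: 0.0154
gripper_force: 20.1
grip deck x,y,z [  0.4 -45.2  68. ] F [ 0.1 -5.6  7.2] T [-0.91  0.15 -0.03] 0.015362325227399809
clock: 19.95
tcp_pos: [0.6287, 0.0221, 0.0627]
orientation: [0.745, 0.667, -0.0, 0.001]
contact_force: [-0.7, -4.8, 5.0]
gripper_width: 0.016
gripper_force: 20.5
grip deck x,y,z [ -0.5 -28.1  62.7] F [-0.1 -4.8  5. ] T [-0.95  0.12 -0.01] 0.015988564255550747
```

```bash
python3 -m pendant '[0.0004,0.004,0,0,0.1, 0.0007,0.007,0,0,0.1, 0.0008,0.007,0,0,0.1, 0.0007,0.007,0,0,0.1, 0.0004,0.004,0,0,0.1, 0,0,0,0,0.1]'
python3 -c "from h import *; dk()"
python3 -m pendant '[0.0004,0.004,-0.0005,0,0.1, 0.0005,0.005,-0.001,0,0.1, 0.0005,0.005,-0.001,0,0.1, 0.0005,0.005,-0.0005,0,0.1, 0.0003,0.003,0,0,0.1, 0,0,0,0,0.1]'
python3 -c "from h import *; dk()"
```

```text
clock: 20.55
tcp_pos: [0.6312, 0.053, 0.062]
orientation: [0.745, 0.668, 0.0, -0.001]
contact_force: [1.8, 0.6, -2.6]
gripper_width: 0.0157
gripper_force: 19.8
grip deck x,y,z [-1.5  2.8 62. ] F [ 1.7  0.8 -2.6] T [ 0.12 -0.33 -0.18] 0.015707325751298643
clock: 21.15
tcp_pos: [0.6342, 0.0732, 0.0602]
orientation: [0.745, 0.667, 0.0, 0.001]
contact_force: [-1.5, -5.9, 5.2]
gripper_width: 0.0153
gripper_force: 20.7
grip deck x,y,z [-0.6 23.3 60.2] F [-0.9 -6.1  5.2] T [-1.06  0.25 -0.  ] 0.015298236731698589
```

```bash
python3 -m pendant '[0.0004,0.004,0.0003,0,0.1, 0.0007,0.007,0.0007,0,0.1, 0.0008,0.008,0.0008,0,0.1, 0.0008,0.008,0.0008,0,0.1, 0.0007,0.007,0.0007,0,0.1, 0.0005,0.005,0.0005,0,0.1, 0.0003,0.003,0.0003,0,0.1, 0,0,0,0,0.1]'
python3 -c "from h import *; dk()"
python3 -m pendant '[0.0004,0.004,0.0004,0,0.1, 0.0002,0.002,0.0002,0,0.1, 0,0,0,0,0.1]'
python3 -c "from h import *; dk()"
```

```text
clock: 21.95
tcp_pos: [0.6386, 0.1151, 0.0646]
orientation: [0.745, 0.667, 0.0, 0.001]
contact_force: [-1.0, -6.7, 7.1]
gripper_width: 0.0158
gripper_force: 20.9
grip deck x,y,z [-0.8 65.4 64.6] F [-0.3 -6.7  7.1] T [-1.2   0.31 -0.03] 0.015810185173662884
clock: 22.25
tcp_pos: [0.6393, 0.1207, 0.0652]
orientation: [0.745, 0.667, 0.0, 0.001]
contact_force: [-0.6, -8.2, 6.9]
gripper_width: 0.0154
gripper_force: 20.9
grip deck x,y,z [-0.8 71.  65.2] F [ 0.3 -8.2  6.9] T [-1.41  0.27 -0.06] 0.015434374446332435
```

```bash
python3 -m pendant '[0.0002,0.002,0.0002,0,0.1, 0.0002,0.002,0.0002,0,0.1, 0,0,0,0,0.1]'
python3 -c "from h import *; dk()"
python3 -m pendant '[0.0002,0.002,0.0002,0,0.1, 0,0,0,0,0.1]'
python3 -c "from h import *; dk()"
python3 -m pendant '[0.0002,0.002,0.0002,0,0.1, 0,0,0,0,0.1]'
python3 -c "from h import *; dk()"
```

```text
clock: 22.55
tcp_pos: [0.6397, 0.1243, 0.0656]
orientation: [0.745, 0.667, 0.0, 0.001]
contact_force: [-0.2, -8.4, 6.7]
gripper_width: 0.0157
gripper_force: 20.9
grip deck x,y,z [-0.7 74.7 65.6] F [ 0.7 -8.3  6.7] T [-1.41  0.28 -0.06] 0.01573232472525529
clock: 22.75
tcp_pos: [0.6399, 0.1262, 0.0658]
orientation: [0.745, 0.667, 0.0, 0.001]
contact_force: [-0.9, -7.7, 7.8]
gripper_width: 0.0158
gripper_force: 20.9
grip deck x,y,z [-0.7 76.6 65.8] F [-0.1 -7.7  7.8] T [-1.52  0.37 -0.06] 0.015754957190676603
clock: 22.95
tcp_pos: [0.64, 0.1267, 0.0658]
orientation: [0.746, 0.666, -0.001, 0.002]
contact_force: [-2.9, -11.5, 8.0]
gripper_width: 0.0158
gripper_force: 21.2
grip deck x,y,z [-0.7 77.  65.8] F [ -1.6 -11.8   8. ] T [-2.09  0.49  0.13] 0.015773234648123805
```

```bash
python3 -m pendant '[0.0001,0.001,0,0,0.1, 0,0,0,0,0.1]'
python3 -c "from h import *; dk()"
python3 -m pendant '[0,0,0,0,0.15, 0,0,0,0,0.2, 0,0,0,0,0.35, 0,0,0,0,0.45, 0,0,0,0,0.45, 0,0,0,0,0.45, 0,0,0.01,0,0.45, 0,0,0.025,0,0.45, 0,0,0.03,0,0.45, 0,0,0.03,0,0.45, 0,0,0.03,0,0.45, 0,0,0,0,0.45]'
python3 - <<'E'
from h import *
dk(); a=capture("top")[95:195,190:440]; b=capture("scene")[225:375,200:480]; w=capture("wrist")
im=np.zeros((600,800,3),np.uint8); im[:240,:600]=cv2.resize(a,(600,240)); im[240:540,:448]=cv2.resize(b,(448,240)).repeat(1,0) if 0 else cv2.resize(b,(448,300)); im[245:507,450:799]=cv2.resize(w,(349,262))
save("c4",cv2.convertScaleAbs(im,alpha=1.4))
E
```

```text
clock: 23.15
tcp_pos: [0.64, 0.1267, 0.0658]
orientation: [0.746, 0.666, -0.001, 0.002]
contact_force: [-3.0, -13.8, 10.1]
gripper_width: 0.0161
gripper_force: 21.4
grip deck x,y,z [-0.7 77.1 65.8] F [ -1.5 -14.   10.1] T [-2.64  0.8   0.11] 0.016066414577098363
clock: 24.35
tcp_pos: [0.6414, 0.1318, 0.196]
orientation: [0.745, 0.667, 0.004, 0.002]
contact_force: [-0.3, -0.5, -0.1]
gripper_width: 0.0384
gripper_force: 0.0
grip deck x,y,z [1.00e-01 8.23e+01 1.96e+02] F [-0.3 -0.5 -0.1] T [-0.01 -0.04 -0.03] 0.03840049749962561
```

View pics/c4.png

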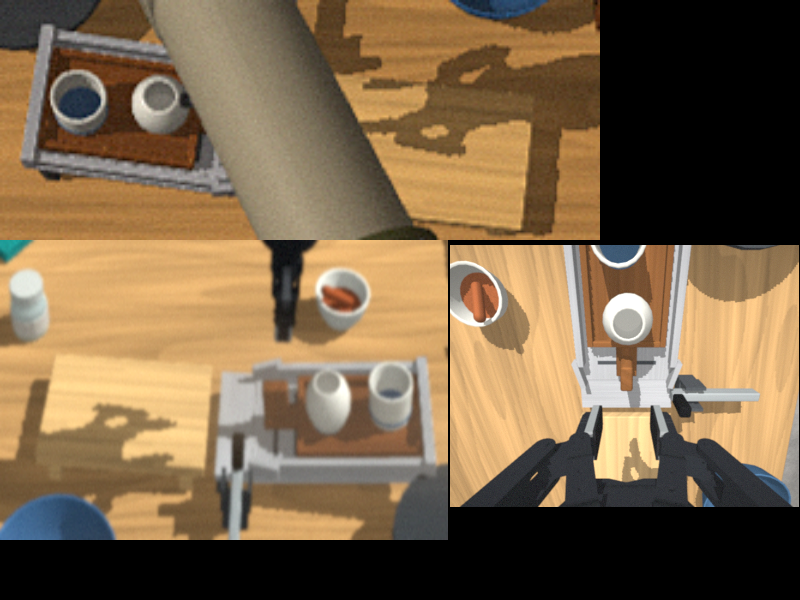

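The combined view shows the tray on the ramp against the stop, with cup and vase upright, the gate still fully open, and the gripper clear. Next I shut the gate.

```bash
python3 -m pendant '[0.018,-0.014,0,0,0.6, 0.027,-0.021,0,0,0.6, 0.018,-0.014,0,0,0.6, 0.009,-0.009,0,0,0.6, 0,0,0,0,0.6, 0,0,-0.03,0,0.6, 0,0,-0.04,0,0.6, 0,0,-0.03,0,0.6, 0,0,-0.015,0,0.6, 0,0,-0.006,0,0.6, 0,0,0,0,0.6]' 30
python3 -c "from h import *; dk()"
python3 -m pendant '[0,0,0,0,0.1, 0,0,0,0,0.1, 0,0,0,0,0.1, 0,0,0,0,0.1, 0,0,0,0,0.1, 0,0,0,0,0.1, 0,0,0,0,0.1, 0,0,0,0,0.1]'
```

```text
clock: 25.6
tcp_pos: [0.711, 0.0733, 0.0691]
orientation: [0.745, 0.667, 0.0, -0.0]
contact_force: [0.6, -0.3, -0.2]
gripper_width: 0.0511
gripper_force: 0.0
grip deck x,y,z [75.7 31.7 69.1] F [ 0.6 -0.2 -0.2] T [ 0.01 -0.02 -0.  ] 0.05109970349445921
clock: 26.4
tcp_pos: [0.7122, 0.0729, 0.0707]
orientation: [0.745, 0.667, 0.001, 0.001]
contact_force: [-0.5, 0.2, 6.1]
gripper_width: 0.0152
gripper_force: 30.6
```

```bash
python3 -m pendant '[-0.005,0.0006,0,0,0.1, -0.01,0.0011,0,0,0.1, -0.011,0.0012,0,0,0.1, -0.012,0.0013,0,0,0.1, -0.012,0.0013,0,0,0.1, -0.012,0.0013,0,0,0.1, -0.012,0.0013,0,0,0.1, -0.012,0.0013,0,0,0.1, -0.012,0.0013,0,0,0.1, -0.011,0.0012,0,0,0.1, -0.007,0.0008,0,0,0.1, -0.004,0.0004,0,0,0.1]'
python3 -c "from h import *; dk()"
python3 -m pendant '[-0.003,0.0003,0,0,0.1, -0.003,0.0003,0,0,0.1, 0,0,0,0,0.1]'
python3 -c "from h import *; dk()"
python3 -m pendant '[-0.002,0.0002,0,0,0.1, -0.001,0.0001,0,0,0.1, 0,0,0,0,0.1]'
python3 -c "from h import *; dk()"
```

```text
clock: 27.6
tcp_pos: [0.5922, 0.0864, 0.0706]
orientation: [0.745, 0.667, 0.002, 0.001]
contact_force: [1.8, 1.7, 5.1]
gripper_width: 0.0156
gripper_force: 30.5
grip deck x,y,z [-43.8  31.8  70.6] F [1.6 1.9 5.1] T [ 0.24 -0.1  -0.  ] 0.015620284324712002
clock: 27.9
tcp_pos: [0.5862, 0.087, 0.0706]
orientation: [0.745, 0.667, 0.001, 0.001]
contact_force: [-1.1, 0.7, 7.6]
gripper_width: 0.0157
gripper_force: 30.9
grip deck x,y,z [-49.9  31.8  70.6] F [-1.1  0.6  7.6] T [ 0.16  0.46 -0.02] 0.01566090882319927
clock: 28.2
tcp_pos: [0.5836, 0.0873, 0.0706]
orientation: [0.745, 0.667, 0.002, 0.001]
contact_force: [0.7, 1.6, 6.6]
gripper_width: 0.0157
gripper_force: 30.7
grip deck x,y,z [-52.5  31.8  70.6] F [0.6 1.7 6.6] T [ 0.23  0.05 -0.08] 0.015698980013604973
```

```bash
python3 -m pendant '[-0.001,0.0001,0,0,0.1, -0.001,0.0001,0,0,0.1, 0,0,0,0,0.1]'
python3 -c "from h import *; dk()"
python3 -m pendant '[-0.001,0.0001,0,0,0.1, 0,0,0,0,0.1]'
python3 -c "from h import *; dk()"
```

```text
clock: 28.5
tcp_pos: [0.5836, 0.0873, 0.0706]
orientation: [0.745, 0.667, 0.003, 0.002]
contact_force: [10.3, 1.3, -1.1]
gripper_width: 0.0157
gripper_force: 30.2
grip deck x,y,z [-52.5  31.7  70.6] F [10.1  2.4 -1.1] T [ 0.3  -1.7   0.01] 0.01568760145718457
clock: 28.7
tcp_pos: [0.5836, 0.0873, 0.0707]
orientation: [0.745, 0.667, 0.004, 0.002]
contact_force: [16.0, 1.5, -3.3]
gripper_width: 0.0156
gripper_force: 30.1
grip deck x,y,z [-52.5  31.8  70.7] F [15.7  3.2 -3.3] T [ 0.45 -2.62  0.04] 0.015589792026665219
```

```bash
python3 -m pendant '[0.0025,-0.0003,0,0,0.1, 0,0,0,0,0.2, 0,0,0,0,0.3, 0,0,0,0,0.5, 0,0,0,0,0.5, 0,0,0,0,0.5, 0,0,0.01,0,0.5, 0,0,0.03,0,0.5, 0,0,0.04,0,0.5, 0,0,0.04,0,0.5, 0,0,0.04,0,0.5, 0,0,0,0,0.5]'
python3 -m pendant '[-0.005,-0.03,0.02,0,0.5, -0.01,-0.04,0.02,0,0.5, -0.01,-0.04,0,0,0.5, -0.01,-0.04,0,0,0.5, 0,0,0,0,0.5, 0,0,0,0,0.5]'
python3 - <<'E'
from h import *
dk(); c=cal("wrist"); im=capture("wrist"); k=cal("scene"); sc=capture("scene"); save("w6",im); save("s6",sc)
e=np.array([.6323,.050]); t=np.radians(-6.25); y=np.array([-np.sin(t),np.cos(t)]);x=np.array([y[1],-y[0]])
for n,img,cc in (("wrist",im,c),("scene",sc,k)):
    q=[w2px(n,np.r_[e+x*(X/1000)+y*.03,.104],cc) for X in(-52,78)]; print(n,np.round(q,1))
    u,v=q[0]; u0,v0=int(u)-40,int(v)-40
    if u0>=0 and v0>=0:
        g=img[v0:v0+80,u0:u0+80].max(2); m=(g<45).astype(np.uint8); N,_,st,ce=cv2.connectedComponentsWithStats(m)
        for i in range(1,N):
            if st[i,4]>20: print(" dark",ce[i]+[u0,v0],st[i,2:])
E
```

```text
clock: 29.9
tcp_pos: [0.5843, 0.0878, 0.2361]
orientation: [0.745, 0.667, 0.004, 0.003]
contact_force: [0.8, 0.3, 0.0]
gripper_width: 0.043
gripper_force: 0.0
clock: 30.5
tcp_pos: [0.5464, -0.0645, 0.2691]
orientation: [0.746, 0.666, -0.0, 0.0]
contact_force: [-0.6, 1.3, 0.3]
gripper_width: 0.0426
gripper_force: 0.0
grip deck x,y,z [ -72.9 -123.2  269.1] F [-0.8  1.2  0.3] T [ 0.09 -0.03  0.02] 0.04262623880594601
wrist [[349.6   7.9]
 [527.1   7.5]]
scene [[350.  277.2]
 [347.  323.2]]
```

```bash
python3 -m pendant '[0.01,0.03,0.01,0,0.5, 0.01,0.04,0.01,0,0.5, 0,0,0,0,0.5, 0,0,0,0,0.5]'
python3 - <<'E'
from h import *
c=cal("wrist"); im=capture("wrist"); sc=capture("scene"); k=cal("scene")
e=np.array([.6323,.050]); t=np.radians(-6.25); y=np.array([-np.sin(t),np.cos(t)]);x=np.array([y[1],-y[0]])
P=lambda X,Y,Z:np.r_[e+x*X/1000+y*Y/1000,Z]
q=w2px("wrist",P(-52,30,.104),c); print("knob expected",q)
g=im.max(2); m=(g<40).astype(np.uint8); u0,v0=int(q[0])-60,max(0,int(q[1])-60); N,_,st,ce=cv2.connectedComponentsWithStats(m[v0:v0+120,u0:u0+120])
for i in range(1,N):
    if st[i,4]>40: w=px2w("wrist",*(ce[i]+[u0,v0]),.100,c)[:2]-e; print("dark",ce[i]+[u0,v0],st[i],"deck",w@x*1000,w@y*1000)
hs=cv2.cvtColor(sc,cv2.COLOR_RGB2HSV); m=((hs[...,1]<45)&(hs[...,2]>150)).astype(np.uint8); N,_,st,ce=cv2.connectedComponentsWithStats(m[270:360,340:480])
for i in range(1,N):
    if st[i,4]>60: print("white",ce[i]+[340,270],st[i])
print("expect vase mid,cup mid",w2px("scene",P(0,154,.08),k),w2px("scene",P(0,234,.085),k))
E
```

```text
clock: 31.0
tcp_pos: [0.5669, 0.0101, 0.289]
orientation: [0.743, 0.669, 0.001, -0.0]
contact_force: [-0.6, -0.4, 0.6]
gripper_width: 0.0431
gripper_force: 0.0
knob expected (np.float64(332.46500301887124), np.float64(117.22835170152837))
dark [332.61363636 116.95833333] [ 53  52  16  17 264] deck -51.77175640701883 30.134422888257856
white [413.30769231 302.33333333] [ 67  23  12  18 117]
expect vase mid,cup mid (np.float64(405.90569450839814), np.float64(305.4776054054255)) (np.float64(443.5399283872946), np.float64(306.1116353142741))
```

The gate knob measures deck (-51.8, 30.1), so the gate is fully shut. The last view showed both pots standing, and the arm has touched neither the tray nor the pots since.

```bash
python3 -c "from bench import *; print(sense()['contact_force'], job_done())"
```

```text
the job is handed in; nothing more can be done
[-0.01187344  0.00678395 -0.74719486] None
```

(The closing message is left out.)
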